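# Switch on the proofing press at its guarded toggle

## Robot

A 7-joint arm with a two-finger parallel gripper is mounted at the origin on the work surface. World frame = base frame: x ahead of the robot, y to its left, z up, the work surface at z = 0. Lengths are in m, angles in rad, forces in N, time in s.
With the tool pointing down it reaches from about 0.4 to 0.875 m from the base axis. Payload 19.3 kg.
Tool frame: the origin (TCP) lies at the very end of the fingers, on their centre line; the grasp point (between the pads) lies 19 mm behind it; z points along the fingers, y is the line along which they close (so a half turn about z gives the same grasp; the last joint's range is limited). The gripper opens to 85 mm and grips with 20 to 120 N. Pads are 22 mm wide; open, the fingers measure 114 mm over their backs; the gripper's body (76 mm by 85 mm) begins 54 mm behind the grasp point. The pads swing forward as they close: fully open they stand 13 mm farther back than shut.
Start: joints at [1.093, 0.521, -0.036, 1.599, 0.021, 1.021, -0.113], TCP at [0.248, -0.574, 0.193] pointing down, gripper open.
Joint ranges: [-2.91, 2.91], [-0.3, 2.13], [-1.5, 1.42], [0.17, 2.43], [-1.26, 4.41], [0.16, 1.93], [-2.52, 2.52]. Speed limits (rad/s): [1.89, 1.89, 2.39, 2.39, 3.01, 3.01, 3.01].

## Interface

Orientations are given as [roll, pitch, yaw] about the fixed x, y, z axes, in that order (R = Rz(yaw) Ry(pitch) Rx(roll)).
In Python, from workcell import bot gives the robot as it stands.
- The arm moves only by the tool servo_tool, never from a script. Its argument "plan" is a list of rows, each a list of 7 numbers: the finger opening in cm, from 0 to 8.54, then the shift along the tool's x, y, z in cm, then the turn, a rotation vector about the tool's x, y, z in degrees. In form: [[fingers, x, y, z, wx, wy, wz], ...]. A call has 1 to 10 rows; each row is the pose to reach, as a shift and turn from the pose commanded when the call began, along the tool's axes at that moment; what a row does not reach only later rows make up. A row lasts 1/10 s, in which the tool goes at most 50 mm and 8.59 degrees, less where a joint would pass 70% of its speed; a pose out of reach is approached as far as the arm can. A call with a gripper value outside its range is refused whole. The fingers move at their own pace and stop on an object; "force" is the grip in N (left out, the last holds). Time passes only in rows, so rows that repeat a pose let the fingers close. It gives the time, the measured TCP pose, the force, the opening and the grip force at its end, in the units of the state.
- bot.observe(): the state, without advancing time (a new reading comes with each control period).
- bot.grab_frame(name): name is "scene" or "side" or "wrist"; returns a dict with "frame" (400x640x3 uint8, blue, green, red), "mtx" (3x3 intrinsics, pixels), "R" (3x3) and "t" (3): a world point X has camera coordinates R X + t; the wrist camera has in their place "T_tool_cam" (4x4, takes a point from camera to tool coordinates, whose origin is the TCP and whose axes are the flange's). Camera axes: x right, y down, z forward; pixel columns grow to the right and rows downward; lengths in m; the calibration is good to about 2 mm. A picture is of the moment at which its call begins: read the wrist's pose just before it. There is no depth.
- bot.job_done(): hands the job in; it is judged then, once.
The state is a dict: "clock": time; "qpos": joint angles; "qd": joint speeds; "joint_efforts": joint torques, N m; "position": TCP position; "tool_rot": TCP orientation; "force": force on the tool from outside, world axes, zero at the start; "moment": the same for the moment, N m; "grip_width": finger opening in m; "finger_force": force on a finger pad.
Only numpy, scipy, OpenCV 4.12 (cv2) and the standard library are available. Lean on these libraries where they do the work, as an engineer would, in place of code of your own. Each camera call takes 0.05 s, during which the arm holds its last target. There are 200 camera calls.

## Task

Switch on the proofing press at the grey control box: with a fingertip, flip the hinged guard right back until it rests open, push the toggle under it all the way over to the hinge side, then tip the guard forward again so that it drops fully shut over the toggle. Push gently, without forcing anything. Do not press the round stop button, and leave the brush, bowl and jar standing where they are.

Things in the scene. Friction and masses are not known exactly. Their poses are not given: they have to be found in the camera images.
- switchbox: Grey steel control box fixed to the table, 240 mm (x) by 170 (y) by 60 high. Origin at the centre of its underside; x points from its front (robot side) to its rear, y to its left, z up. The flat top panel carries guard and toggle on the centre line, the stop button at the right (-y), a low lens at the left (10 mm high).
- guard (a joint): Guard angle, rad: 0 = shut over the toggle, grows as its front swings up and to the rear, 1.83 = stop. A dark steel hood 75 mm long, 46 wide, 45 high, 3 mm sheet, open below, hinged at its rear lower edge along the box's y. About 0.09 kg, no spring: below about 0.95 rad it falls shut by its weight, above it falls back and rests on its stop.
- guard_hinge (a point): Point on the guard's hinge axis at the middle of its width, fixed on the box, 64 mm above the table.
- guard_tab (a point): Middle of the guard tab's free edge; moves with the guard. Tab: plate 30 mm wide, 25 long, 3 thick, rising forward at 50 degrees from the hood's front top edge. Guard shut: point 90 mm in front of the hinge, 62 above it; pushed to the rear here the guard swings up and back. Guard at its stop: 83 mm behind the hinge, 71 above, the guard's rearmost part; pushed forward here it swings over to shut.
- toggle (a joint): Angle of the toggle, rad: 0 = off, leaning 0.45 rad to the box's front; 0.90 = on, leaning 0.45 rad to its rear, towards the hinge. It swings about the box's y and stays where it is left (friction, about 1 N at the tip).
- toggle_tip (a point): Round top end of the toggle's steel lever, 36 mm from its pivot; the lever is 9 to 11 mm thick.
- toggle_base (a point): The toggle's pivot, on the top panel, 45 mm in front of the hinge.
- stop_top (a point): Centre of the top of the round black stop button, radius 12 mm, on the panel, 58 mm to the right of the box centre line. Not to be pressed.
- stop (a joint): Travel of the stop button, m: 0 = up, 0.005 = fully down.
- brush: Loose dark fibre printing brush standing on its flared foot beside the box, 130 mm high, 62 mm across. Origin at the centre of its underside. Leave alone.
- bowl: Loose white bowl beside the box, 42 mm high, 96 mm across. Origin at the centre of its underside. Leave alone.
- jar: Loose glass jar with a white cap beside the box, 75 mm high, 60 mm across. Origin at the centre of its underside. Leave alone.

How it is judged:
By the outcome, as a careful person would: the job done as asked, in the order asked, and still so for the second after the job is handed in, with the robot touching nothing.
It also fails if it takes over 64 s, if anything falls off the work surface, if the arm or the gripper's body presses on something with over 40 N, if the wrist force passes 120 N, or if a joint passes its speed limit or range.

## Working session

There is one attempt and no reset: what is moved stays moved. The work goes in short steps, Python scripts to look and compute and a tool call to move; the robot and the scene stay as the last step left them, time stands still between calls to the robot, and variables do not carry over. Pictures are saved under pics/ and viewed, at most 10 in all, crops included, and the job is handed in when it is done.

Besides the shell and the picture viewer there is one more tool, called after "Request:" as name([rows], argument=value, ...), one row to a line, values as JSON. servo_tool: Moves the arm, as the interface text tells. Its arguments: {"type":"object","properties":{"plan":{"type":"array","items":{"type":"array","items":{"type":"number"}}},"force":{"type":"number"}},"required":["plan"]}

```bash
mkdir -p pics; python3 - <<'E'
from workcell import bot
import cv2,pickle,numpy as np
o=bot.observe();print({k:np.round(o[k],3) for k in o})
d={}
for n in("scene","side"):
    d[n]=bot.grab_frame(n);cv2.imwrite(f"pics/{n}0.png",d[n]["frame"])
    print(n,-d[n]["R"].T@d[n]["t"],d[n]["mtx"][0])
pickle.dump(d,open("f0.pkl","wb"))
E
```

```text
{'clock': np.float64(0.0), 'qpos': array([ 1.093,  0.522, -0.036,  1.6  ,  0.021,  1.021, -0.113]), 'qd': array([ 0.001,  0.001,  0.   , -0.   , -0.   ,  0.   , -0.001]), 'joint_efforts': array([ 2.0000e-03, -9.2710e+01,  1.9810e+00, -3.6994e+01,  1.8000e-02,
        8.0000e-03,  0.0000e+00]), 'position': array([ 0.248, -0.573,  0.192]), 'tool_rot': array([-3.14 ,  0.   ,  0.408]), 'force': array([-0.179,  0.182,  0.814]), 'moment': array([ 0.015,  0.008, -0.035]), 'finger_force': np.float64(0.0), 'grip_width': np.float64(0.085)}
scene [1.35520604 0.36653662 0.93038636] [425.96615402   0.         313.5085287 ]
side [0.49283629 0.57967884 0.71664765] [385.70664007   0.         313.0020667 ]
```

View pics/scene0.png

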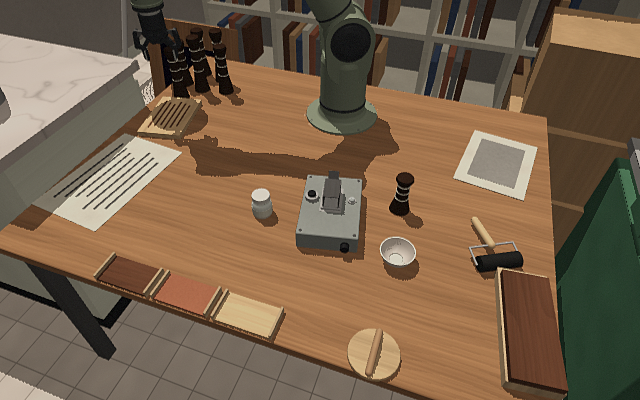

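View pics/side0.png

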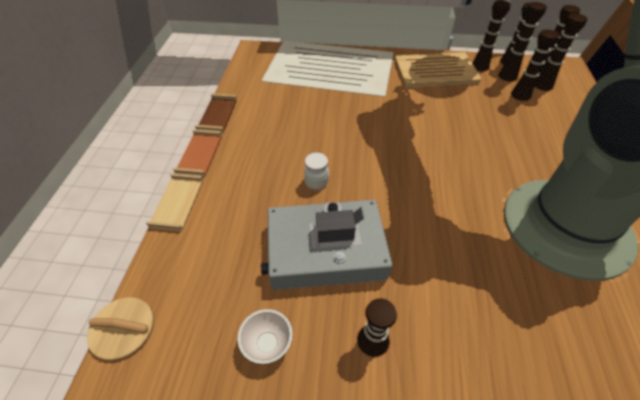

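The scene view shows the box around (330,212) with the guard shut at (333,193), the jar at (262,204), the brush at (402,195) and the bowl at (398,252). The side view shows the box around (328,243). I'll enlarge both to pick points.

```bash
python3 - <<'E'
import cv2,pickle,numpy as np
d=pickle.load(open("f0.pkl","rb"))
a=cv2.resize(d["scene"]["frame"][160:260,285:375],None,fx=4.4,fy=5,interpolation=cv2.INTER_CUBIC)
a=cv2.resize(d["scene"]["frame"][160:260,285:375],None,fx=4,fy=4,interpolation=cv2.INTER_CUBIC)
b=cv2.resize(d["side"]["frame"][195:295,258:398],None,fx=3,fy=4,interpolation=cv2.INTER_CUBIC)
im=np.hstack([a,b])
for r in range(0,100,20):
    cv2.putText(im,str(160+r),(0,r*4+4),0,.35,(0,255,255));cv2.putText(im,str(195+r),(365,r*4+4),0,.35,(0,255,255))
cv2.imwrite("pics/crop0.png",im);print(im.shape)
E
```

```text
(400, 780, 3)
```

View pics/crop0.png

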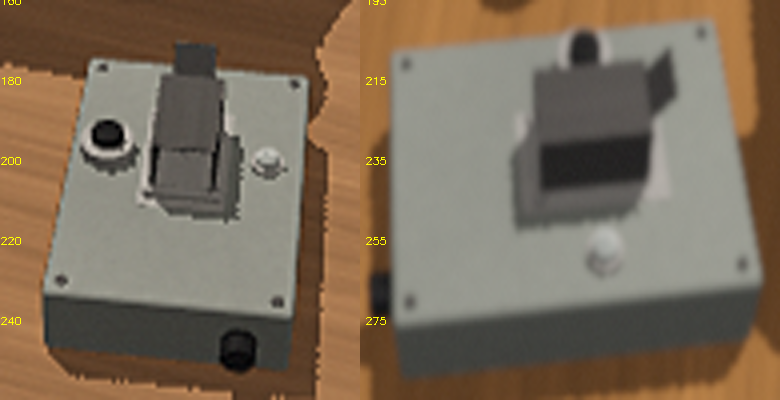

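Corners of the top panel, the tab edge, the stop button and the lens can all be read off here. I'll triangulate them and check against the given sizes.

```bash
cat > h.py <<'E'
import numpy as np,pickle
d=pickle.load(open("f0.pkl","rb"))
def ray(c,p):
    v=c["R"].T@np.linalg.inv(c["mtx"])@np.array([p[0],p[1],1.]);return -c["R"].T@c["t"],v/np.linalg.norm(v)
def plane(c,p,z):
    o,v=ray(c,p);return o+v*(z-o[2])/v[2]
def tri(c1,p1,c2,p2):
    A=np.zeros((3,3));b=np.zeros(3);R=[ray(c1,p1),ray(c2,p2)]
    for o,v in R: M=np.eye(3)-np.outer(v,v);A+=M;b+=M@o
    X=np.linalg.solve(A,b);return X,max(np.linalg.norm(np.cross(X-o,v)) for o,v in R)
S=lambda u,v:(285+(u-1.5)/4,160+(v-1.5)/4)
D=lambda u,v:(258+(u-361)/3,195+(v-1.5)/4)
E
python3 - <<'E'
from h import *
np.set_printoptions(precision=4,suppress=True)
s,e=d["scene"],d["side"]
N=["fr","fl","rl","rr"]
P=[(92,58),(308,78),(292,320),(43,294)];Q=[(717,20),(762,285),(396,328),(392,50)]
A=[];
for n,p,q in zip(N,P,Q):
    a,b=plane(s,S(*p),.06),plane(e,D(*q),.06);A.append((a+b)/2);print(n,a,b,tri(s,S(*p),e,D(*q)))
A=np.array(A);c=A.mean(0);x=(A[2]+A[3]-A[0]-A[1])/2;y=(A[0]-0+0*A[1]);y=(A[1]+A[2]-A[0]-A[3])/2
print("c",c,np.linalg.norm(x),np.linalg.norm(y),"yaw",np.degrees(np.arctan2(x[1],x[0])),np.degrees(np.arctan2(-y[0],y[1])))
th=(np.arctan2(x[1],x[0])+np.arctan2(-y[0],y[1]))/2
R=np.array([[np.cos(th),-np.sin(th),0],[np.sin(th),np.cos(th),0],[0,0,1]])
loc=lambda X:R.T@(X-[c[0],c[1],0])
for n,p,q in [("tab",(195,43),(672,72)),("stop",(107,133),(585,42)),("lens",(267,158),(605,245))]:
    X,r=tri(s,S(*p),e,D(*q));print(n,X,r,"box",loc(X))
# hood top front edge, rear top edge
for n,p in [("hoodfront",(195,75)),("hoodrear top",(186,148))]:
    print(n,loc(plane(s,S(*p),.109)))
for n,p in [("hoodfront",(650,90)),("hoodrear",(537,102))]:
    print(n,loc(plane(e,D(*p),.109)))
for n,p,q,z in [("brush",(404,178),(381,313),.13),("jar",(261,193),(316,161),.075),("bowl",(398,245),(265,333),.042)]:
    a,b=plane(s,p,z),plane(e,q,z);print(n,a,b,loc((a+b)/2))
E
```

```text
fr [0.4376 0.0223 0.06  ] [0.4339 0.0238 0.06  ] (array([0.4336, 0.0208, 0.0563]), np.float64(9.762458126811398e-05))
fl [0.4033 0.1844 0.06  ] [0.4011 0.1873 0.06  ] (array([0.4004, 0.1845, 0.0567]), np.float64(0.0008000963686494197))
rl [0.6367 0.2364 0.06  ] [0.6308 0.2385 0.06  ] (array([0.632 , 0.2355, 0.0543]), np.float64(1.6376257491767285e-05))
rr [0.6715 0.0736 0.06  ] [0.6676 0.0725 0.06  ] (array([0.6685, 0.0716, 0.0572]), np.float64(0.0010761841311585372))
c [0.5353 0.1299 0.06  ] 0.23812930190710205 0.1672290726425071 yaw 12.307072392182448 11.958473913629499
tab [0.4672 0.1133 0.125 ] 0.0014182813379576408 box [-0.0701 -0.0019  0.125 ]
stop [0.5281 0.0666 0.0782] 0.0011388059001515855 box [-0.0204 -0.0603  0.0782]
lens [0.5031 0.1806 0.0663] 0.00030087643165479556 box [-0.0209  0.0564  0.0663]
hoodfront [-0.0553 -0.0007  0.109 ]
hoodrear top [0.0197 0.0005 0.109 ]
hoodfront [-0.0564 -0.0027  0.109 ]
hoodrear [ 0.0181 -0.0024  0.109 ]
brush [0.435  0.3096 0.13  ] [0.4276 0.3168 0.13  ] [-0.0632  0.2011  0.13  ]
jar [ 0.5758 -0.0698  0.075 ] [ 0.5798 -0.0659  0.075 ] [ 0.     -0.2022  0.075 ]
bowl [0.6032 0.3398 0.042 ] [0.6205 0.3396 0.042 ] [0.119  0.1891 0.042 ]
```

Sizes check: the box measures 238 × 167 mm, with its centre at (0.535, 0.130) and yaw 12.1°. The tab edge is at box x −0.070, z 0.125 (0.126 expected), so the hinge is at box x ≈ +0.020. The stop button and lens also fit. Next I'll work out the move to a point in front of the tab.

```bash
cat > m.py <<'E'
import numpy as np
from scipy.spatial.transform import Rotation as Ro
from workcell import bot
C=np.array([.535,.130,0]);TH=np.radians(12.1);RB=Ro.from_euler('z',TH)
def w(bx,z,by=0.): return RB.apply([bx,by,z])+C
def box(): 
    o=bot.observe();p=RB.inv().apply(o["position"]-C);return o,p
def shift(targets,cmd=None):
    o=bot.observe();R=Ro.from_euler('xyz',o["tool_rot"]);p=o["position"]
    Rt=Ro.from_euler('xyz',[np.pi,0,TH])
    print("rot",np.degrees((R.inv()*Rt).as_rotvec()).round(1))
    for t in targets: print(np.round(R.inv().apply(np.array(t)-p)*100,2))
E
python3 - <<'E'
from m import *
shift([[.36,-.45,.21],[.45,-.25,.22],w(-.107,.21)]);print(w(-.107,.21))
E
```

```text
rot [-0.1  0.  11.3]
[15.21 -6.88 -1.75]
[ 31.4  -21.67  -2.74]
[ 43.78 -55.27  -1.71]
[0.43037719 0.10757081 0.21      ]
```

Request:
servo_tool([
  [0,4,-2,-1,0,0,2],
  [0,8,-4,-1.5,0,0,4],
  [0,12,-5.5,-2,0,0,6],
  [0,16,-8,-2,0,0,8],
  [0,20,-11,-2.5,0,0,10],
  [0,24,-14.5,-2.5,0,0,11.3],
  [0,28,-18,-2.5,0,0,11.3],
  [0,31.4,-21.7,-2.5,0,0,11.3],
  [0,33,-26,-2.5,0,0,11.3],
  [0,34.5,-30,-2.5,0,0,11.3],
], force=30)

```text
clock: 1.1
position: [0.4455, -0.159, 0.2176]
tool_rot: [-3.141, 0.0, 0.212]
force: [1.6, 1.0, 0.7]
grip_width: -0.0001
finger_force: 0.0
```

```bash
python3 -c "
from m import *
shift([w(-.107,.21)]);print(bot.observe()['position'],bot.observe()['qpos'].round(2))"
```

```text
rot [-0.  0.  0.]
[  4.12 -26.38   0.77]
[ 0.4455089  -0.15897647  0.2176156 ] [ 0.34  0.25 -0.15  1.95  0.05  0.94 -1.19]
```

Request:
servo_tool([
  [0,0.7,-4.5,0,0,0,0],
  [0,1.4,-9,0.3,0,0,0],
  [0,2.1,-13.5,0.5,0,0,0],
  [0,2.8,-18,0.7,0,0,0],
  [0,3.5,-22,0.7,0,0,0],
  [0,4,-25,0.7,0,0,0],
  [0,4,-26.3,0.7,0,0,0],
  [0,4,-26.3,0.7,0,0,0],
  [0,4,-26.3,0.7,0,0,0],
])

```text
clock: 2.0
position: [0.4297, 0.1035, 0.2108]
tool_rot: [3.141, 0.0, 0.211]
force: [0.2, 0.0, -0.6]
grip_width: -0.0001
finger_force: 0.0
```

```bash
python3 -c "
from m import *
shift([w(-.107,.112)]);o,p=box();print(p,o['qpos'].round(2),o['tool_rot'],o['force'])"
```

```text
rot [ 0.  0. -0.]
[ 0.16 -0.38  9.88]
[-0.10854242 -0.00381515  0.21076306] [-0.09  0.22 -0.33  2.02  0.09  0.91 -1.82] [3.14133409e+00 4.12441280e-04 2.10700799e-01] [ 0.23223652  0.03135681 -0.61658991]
```

Request:
servo_tool([
  [0,-0.3,-0.3,3,0,0,0],
  [0,-0.3,-0.3,6,0,0,0],
  [0,-0.3,-0.3,8.5,0,0,0],
  [0,-0.3,-0.3,9.8,0,0,0],
  [0,-0.3,-0.3,9.8,0,0,0],
  [0,-0.3,-0.3,9.8,0,0,0],
])

```text
clock: 2.6
position: [0.4264, 0.1056, 0.1133]
tool_rot: [3.141, 0.0, 0.209]
force: [0.2, -0.7, 0.7]
grip_width: 0.0002
finger_force: 0.0
```

```bash
cat > look.py <<'E'
from m import *
import cv2,sys
o,p=box();print(p,o["force"])
a=bot.grab_frame("scene")["frame"][150:260,280:380];b=bot.grab_frame("side")["frame"][185:295,258:398]
cv2.imwrite(f"pics/{sys.argv[1]}.png",np.hstack([cv2.resize(a,None,fx=3.2,fy=3.2,interpolation=2),cv2.resize(b,None,fx=3.2,fy=3.2,interpolation=2)]))
E
python3 look.py pre
```

```text
[-0.11128256 -0.00105976  0.11325478] [ 0.24717292 -0.69943139  0.68347376]
```

View pics/pre.png

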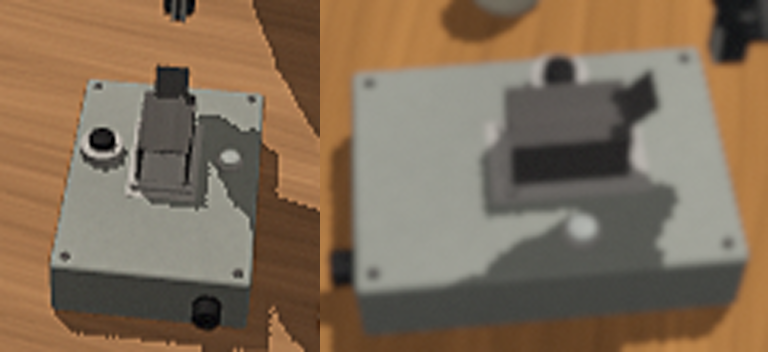

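The finger (scene crop at (178,10), side crop at (730,55)) is in front of the tab (172,80) and in line with it; the guard is still shut. I'll approach and start the push.

Request:
servo_tool([
  [0,1,0,0,0,0,0],
  [0,2,0,0.1,0,0,0],
  [0,2.6,0,0.1,0,0,0],
  [0,3,0,-0.1,0,0,0],
  [0,3.4,0,-0.5,0,0,0],
  [0,3.8,0,-0.9,0,0,0],
  [0,4.2,0,-1.3,0,0,0],
])

```text
clock: 3.4
position: [0.4675, 0.1152, 0.1264]
tool_rot: [-3.142, -0.0, 0.211]
force: [-0.5, 0.5, 0.8]
grip_width: 0.0004
finger_force: 0.0
```

```bash
python3 look.py push1
```

```text
[-0.06906069 -0.00035937  0.12637151] [-0.49008703  0.47295357  0.80852865]
```

View pics/push1.png

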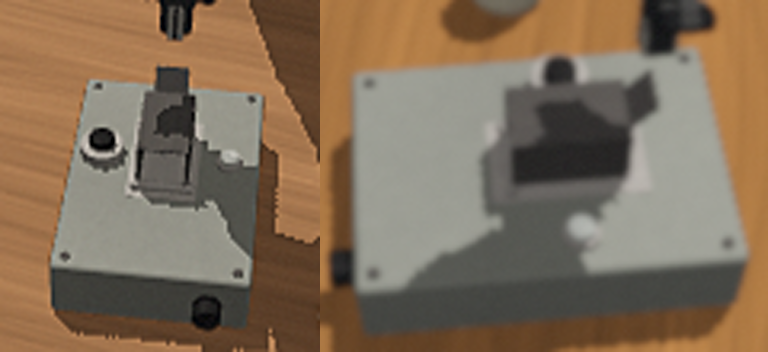

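```bash
python3 - <<'E'
from m import *; from h import *
s,e=d["scene"],d["side"]
def loc(X): return RB.inv().apply(X-C)
S=lambda u,v:(280+u/3.2-.3,150+v/3.2-.3);D=lambda u,v:(258+(u-320)/3.2-.3,185+v/3.2-.3)
X,r=tri(s,S(175,38),e,D(658,50));print("tip",loc(X),r)
X,r=tri(s,S(172,68),e,D(652,85));print("tab",loc(X),r)
p=bot.observe()["position"]
for c in(s,e): 
  q=c["mtx"]@(c["R"]@p+c["t"]);print(q[:2]/q[2])
E
```

```text
tip [-0.06915877 -0.00157515  0.16041408] 0.0004722858583812772
tab [-0.06869893 -0.00290372  0.12567912] 0.0004325142998948855
[334.26836482 170.70487486]
[361.55386373 212.24579617]
```

```bash
python3 - <<'E'
from m import *; import cv2
o=bot.observe();print(o["position"],o["grip_width"],o["tool_rot"])
a=bot.grab_frame("scene")["frame"][120:190,305:365];b=bot.grab_frame("side")["frame"][165:235,320:400]
w_=bot.grab_frame("wrist");print(w_["T_tool_cam"].round(3))
a=cv2.resize(a,(300,350),interpolation=2);b=cv2.resize(b,(400,350),interpolation=2)
w2=cv2.resize(w_["frame"],(400,250));w2=cv2.copyMakeBorder(w2,0,0,0,300,0)
cv2.imwrite("pics/big.png",np.vstack([np.hstack([a,b]),w2]))
E
```

```text
[0.46800059 0.11530947 0.12654121] 8.641339439385449e-05 [-3.14145139e+00 -1.17795448e-03  2.10473950e-01]
[[ 0.001 -0.96  -0.281  0.07 ]
 [ 1.     0.001 -0.     0.   ]
 [ 0.001 -0.281  0.96  -0.181]
 [ 0.     0.     0.     1.   ]]
```

View pics/big.png

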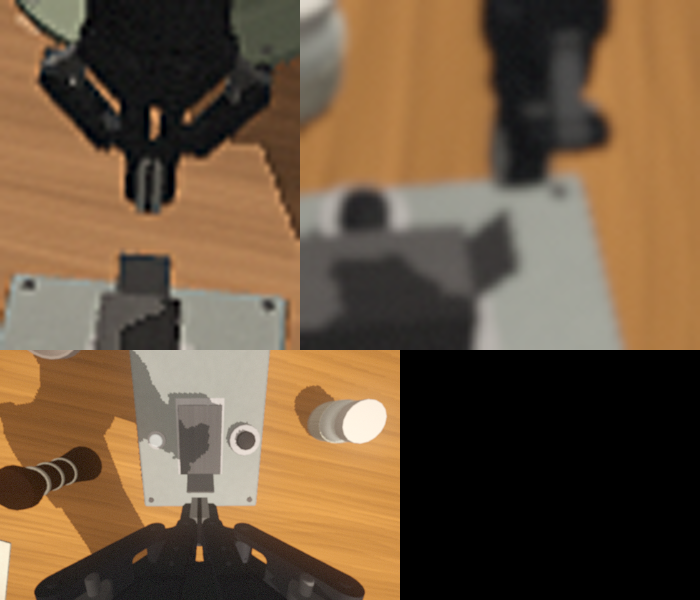

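The fingertip shows at about z 0.160 in the fixed views, while the state says 0.126. I'll check with the wrist camera, using the tip's pixel and the box width.

```bash
python3 - <<'E'
from m import *; from h import ray,plane,tri,d
w_=bot.grab_frame("wrist");K=w_["mtx"];T=w_["T_tool_cam"];print(K.round(1))
o=bot.observe();R=Ro.from_euler('xyz',o["tool_rot"]).as_matrix()
for z in(0,-.013,-.034):
    q=K@(T[:3,:3].T@(np.array([0,0,z])-T[:3,3]));print("tip z",z,q[:2]/q[2])
for name,pz in(("state",0),("+34mm",.034)):
    cw=R@T[:3,3]+o["position"]+[0,0,pz];Rc=R@T[:3,:3]
    c=dict(R=Rc.T,t=-Rc.T@cw,mtx=K)
    L=plane(c,(145*1.6,155*1.6),.06);Rr=plane(c,(257*1.6,155*1.6),.06)
    print(name,RB.inv().apply(L-C),RB.inv().apply(Rr-C),np.linalg.norm(L-Rr))
    j=plane(c,(365*1.6,71*1.6),.075);print("jar",j,"tab",RB.inv().apply(plane(c,(200*1.6,141.5*1.6),.125)-C))
E
```

```text
[[288.    0.  318.8]
 [  0.  288.  199. ]
 [  0.    0.    1. ]]
tip z 0 [318.62643384 222.65696231]
tip z -0.013 [318.60263365 230.09681326]
tip z -0.034 [318.55639796 244.54991921]
state [-0.12044593  0.08120559  0.06      ] [-0.12041166 -0.0874954   0.06      ] 0.1687009889365242
jar [ 0.57887656 -0.07068526  0.075     ] tab [-0.07264551 -0.00136574  0.125     ]
+34mm [-0.13703842  0.09246488  0.06      ] [-0.13699944 -0.09944411  0.06      ] 0.19190899269077824
jar [ 0.58525917 -0.09999073  0.075     ] tab [-0.0862366  -0.00150135  0.125     ]
```

The wrist camera confirms the state pose, with box and tab where expected. The real fingertips therefore end about 33 mm short of the nominal TCP, which explains why nothing was touched. I'll back off, go lower by that amount, and feel for contact.

Request:
servo_tool([
  [0,-2,0,0,0,0,0],
  [0,-4,0,0,0,0,0],
  [0,-4,0,2,0,0,0],
  [0,-4,0,4,0,0,0],
  [0,-4,0,4.7,0,0,0],
  [0,-3,0,4.7,0,0,0],
  [0,-2.2,0,4.7,0,0,0],
  [0,-1.6,0,4.7,0,0,0],
  [0,-1.2,0,4.6,0,0,0],
  [0,-0.9,0,4.3,0,0,0],
])

```text
clock: 4.7
position: [0.4568, 0.1128, 0.0829]
tool_rot: [3.141, 0.004, 0.211]
force: [-14.3, -2.1, 9.9]
grip_width: -0.0002
finger_force: 7.4
```

```bash
python3 look.py push2
```

```text
[-0.08008277 -0.00042686  0.08287643] [-14.3431937   -2.07790039   9.89444243]
```

View pics/push2.png

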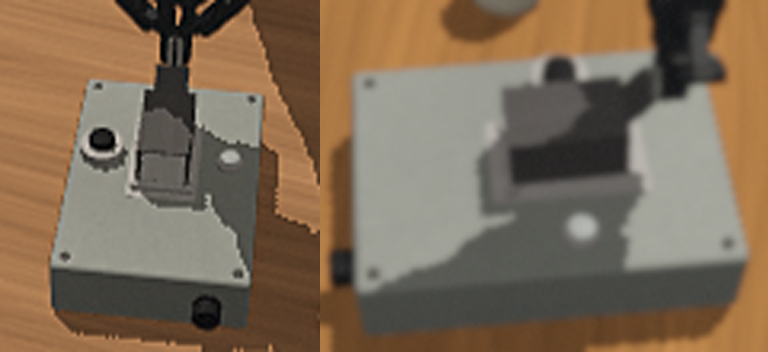

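The finger touches the tab at 14 N, but the force direction (−x, +z) says it bears on the tab's end face: the tip is too high. I'll back off, go 12 mm lower, and push again.

Request:
servo_tool([
  [0,-1,0,0,0,0,0],
  [0,-1.8,0,0,0,0,0],
  [0,-1.8,0,1.2,0,0,0],
  [0,-1.2,0,1.4,0,0,0],
  [0,-0.8,0,1.4,0,0,0],
  [0,-0.4,0,1.3,0,0,0],
  [0,0,0,1.1,0,0,0],
  [0,0.3,0,0.8,0,0,0],
])

```text
clock: 5.6
position: [0.4586, 0.1132, 0.0745]
tool_rot: [3.141, 0.006, 0.211]
force: [-22.3, -2.9, 16.0]
grip_width: -0.0002
finger_force: 10.5
```

```bash
python3 -c "
from m import *
o,p=box();print(p,o['force'],o['tool_rot'])"
```

```text
[-0.07822805 -0.00043243  0.07452711] [-22.31207126  -2.88984395  16.02723773] [3.14066801 0.00634862 0.21088214]
```

The 22 N force points straight at the hinge, so the pad's friction is jamming the tab: the finger has to rise with the tab along its arc. I'll ease off slightly, then follow the arc upward.

Request:
servo_tool([
  [0,-0.4,0,-0.1,0,0,0],
  [0,-0.2,0,-0.4,0,0,0],
  [0,0.1,0,-0.8,0,0,0],
  [0,0.4,0,-1.2,0,0,0],
  [0,0.7,0,-1.5,0,0,0],
  [0,1.1,0,-1.9,0,0,0],
  [0,1.5,0,-2.2,0,0,0],
])

```text
clock: 6.3
position: [0.4765, 0.1171, 0.0973]
tool_rot: [-3.142, -0.0, 0.21]
force: [-1.0, -0.6, 0.8]
grip_width: 0.0001
finger_force: 0.5
```

```bash
python3 look.py push3
```

```text
[-0.05987186 -0.00039681  0.09730466] [-0.99911081 -0.59069841  0.82315573]
```

View pics/push3.png

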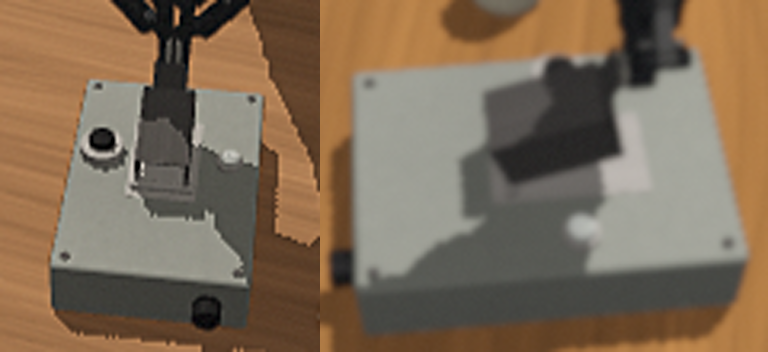

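The guard is rising (about 15° in the side crop) with 1 N on the finger. I'll continue along the arc.

Request:
servo_tool([
  [0,0.5,0,-0.6,0,0,0],
  [0,1.1,0,-1.1,0,0,0],
  [0,1.8,0,-1.6,0,0,0],
  [0,2.4,0,-2.0,0,0,0],
  [0,3.1,0,-2.3,0,0,0],
  [0,3.8,0,-2.6,0,0,0],
  [0,4.5,0,-2.8,0,0,0],
  [0,5.2,0,-3.0,0,0,0],
  [0,5.9,0,-3.1,0,0,0],
  [0,6.5,0,-3.2,0,0,0],
])

```text
clock: 7.4
position: [0.5402, 0.1307, 0.1289]
tool_rot: [-3.142, 0.0, 0.211]
force: [-0.2, -0.4, 0.1]
grip_width: 0.0002
finger_force: 0.0
```

Request:
servo_tool([
  [0,0.5,0,0,0,0,0],
  [0,1.0,0,0,0,0,0],
  [0,1.5,0,0,0,0,0],
  [0,2,0,0,0,0,0],
  [0,2.5,0,0,0,0,0],
  [0,3,0,0,0,0,0],
  [0,3,0,0,0,0,0],
  [0,3,0,-2,0,0,0],
  [0,0,0,-4,0,0,0],
  [0,-4,0,-4,0,0,0],
])

```text
clock: 8.4
position: [0.5012, 0.1227, 0.1705]
tool_rot: [-3.141, -0.003, 0.21]
force: [0.5, 0.6, -0.3]
grip_width: 0.0
finger_force: 0.0
```

Request:
servo_tool([
  [0,-3,0,0,0,0,0],
  [0,-5,0,0,0,0,0],
  [0,-5,0,0,0,0,0],
])

```text
clock: 8.7
position: [0.4497, 0.1111, 0.1693]
tool_rot: [3.141, 0.0, 0.211]
force: [1.1, -0.9, -0.0]
grip_width: 0.0002
finger_force: 0.0
```

```bash
cat look.py | sed 's/150:260/120:230/' > look2.py; python3 look2.py open
```

```text
[-0.08740325 -0.00061147  0.16929485] [ 1.14255089 -0.94543864 -0.01768478]
```

View pics/open.png

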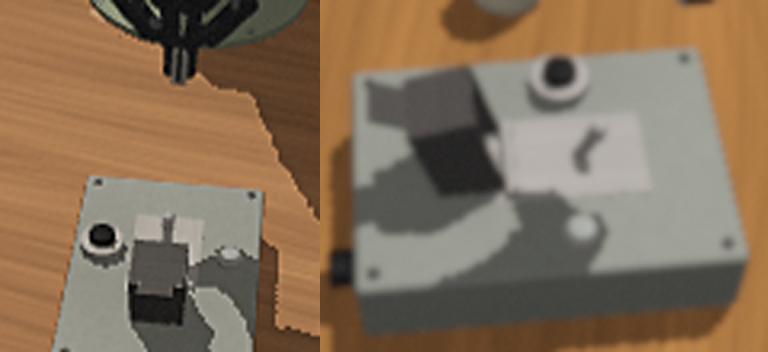

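The guard rests open (side crop at (445,120)). The toggle leans to the front, with its tip at (597,130) in the side crop and (168,214) in the scene crop. I'll measure it and plan the push using the tip offset.

```bash
python3 - <<'E'
from m import *; from h import *
s,e=d["scene"],d["side"]
S=lambda u,v:(280+u/3.2-.3,120+v/3.2-.3);D=lambda u,v:(258+(u-320)/3.2-.3,185+v/3.2-.3)
loc=lambda X:RB.inv().apply(X-C)
X,r=tri(s,S(168,215),e,D(597,130));print("toggle",loc(X),r)
X,r=tri(s,S(178,83),e,D(695,0));print("ftip",loc(X))
print("ftip scene, on y=0 plane vs x:", [ (x,loc(tri(s,S(178,83),s,S(178,83.01))[0])) for x in()])
print(loc(plane(e,D(580,163),.062)),"pivot")
shift([w(-.085,.17),w(-.085,.053),w(-.0295,.053)])
E
```

```text
toggle [-0.03750039 -0.00073582  0.08985372] 0.0018522928702208448
ftip [-0.08668358 -0.00193894  0.20254703]
ftip scene, on y=0 plane vs x: []
[-0.02618193  0.00614676  0.062     ] pivot
rot [ 0.  -0.1 -0. ]
[-0.   -0.04 -0.07]
[-1.000e-02 -4.000e-02  1.163e+01]
[ 5.54 -0.04 11.63]
```

Request:
servo_tool([
  [0,0,0,4,0,0,0],
  [0,0,0,8,0,0,0],
  [0,0,0,10.5,0,0,0],
  [0,0,0,11.7,0,0,0],
  [0,1,0,11.7,0,0,0],
  [0,2,0,11.7,0,0,0],
  [0,2.8,0,11.7,0,0,0],
  [0,3.6,0,11.7,0,0,0],
  [0,4.4,0,11.7,0,0,0],
  [0,4.9,0,11.7,0,0,0],
])

```text
clock: 9.8
position: [0.5027, 0.1227, 0.0547]
tool_rot: [-3.142, -0.005, 0.21]
force: [-0.3, -0.6, 23.0]
grip_width: 0.0001
finger_force: 10.8
```

Request:
servo_tool([
  [0,0.3,0,0,0,0,0],
  [0,0.6,0,0,0,0,0],
  [0,0.7,0,0,0,0,0],
  [0,0.7,0,0,0,0,0],
])

```text
clock: 10.2
position: [0.5066, 0.1235, 0.052]
tool_rot: [-3.142, -0.0, 0.21]
force: [-0.4, 0.5, 0.6]
grip_width: 0.0004
finger_force: 0.2
```

A brief 23 N upward, now 0.6 N. I'll probe forward in small steps to feel for the end stop.

Request:
servo_tool([
  [0,0.1,0,0,0,0,0],
  [0,0.2,0,0,0,0,0],
  [0,0.2,0,0,0,0,0],
])

```text
clock: 10.5
position: [0.5083, 0.1239, 0.0518]
tool_rot: [-3.142, 0.0, 0.211]
force: [-1.1, -0.3, 1.0]
grip_width: 0.0
finger_force: 0.3
```

Request:
servo_tool([
  [0,0.1,0,0,0,0,0],
  [0,0.2,0,0,0,0,0],
  [0,0.2,0,0,0,0,0],
])

```text
clock: 10.8
position: [0.5101, 0.1243, 0.0518]
tool_rot: [3.142, 0.0, 0.211]
force: [-2.4, -0.3, 1.0]
grip_width: 0.0001
finger_force: 1.2
```

Request:
servo_tool([
  [0,0.1,0,0,0,0,0],
  [0,0.2,0,0,0,0,0],
  [0,0.2,0,0,0,0,0],
])

```text
clock: 11.1
position: [0.5107, 0.1243, 0.0515]
tool_rot: [3.141, 0.003, 0.211]
force: [-11.0, -1.9, 4.4]
grip_width: -0.0002
finger_force: 5.4
```

```bash
python3 - <<'E'
from m import *; import cv2
o,p=box();print(p,o["force"])
a=bot.grab_frame("scene")["frame"][165:215,310:360];b=bot.grab_frame("side")["frame"][200:250,300:380]
cv2.imwrite("pics/tog.png",np.hstack([cv2.resize(a,(300,300),interpolation=2),cv2.resize(b,(480,300),interpolation=2)]))
g=bot.grab_frame("wrist");cv2.imwrite("pics/togw.png",g["frame"])
E
```

```text
[-0.02497379 -0.00049652  0.05153583] [-10.9999428   -1.87160204   4.35595353]
```

It met the end stop at 11 N. I'll back off, rise clear, and check the toggle.

Request:
servo_tool([
  [0,-1,0,0,0,0,0],
  [0,-3,0,0,0,0,0],
  [0,-5,0,-2,0,0,0],
  [0,-6,0,-6,0,0,0],
  [0,-6,0,-11,0,0,0],
  [0,-6,0,-15,0,0,0],
  [0,-6,0,-15,0,0,0],
  [0,-6,0,-15,0,0,0],
])

```text
clock: 12.05
position: [0.4539, 0.1121, 0.2025]
tool_rot: [3.141, -0.002, 0.21]
force: [-0.5, 0.0, -1.1]
grip_width: 0.0
finger_force: 0.0
```

```bash
python3 look2.py on; python3 -c "
from m import *
print(box()[1]);shift([w(.04,.21),w(.15,.21),w(.150,.095)])"
```

```text
[-0.08310535 -0.00053177  0.20251538] [-0.45521304  0.01660787 -1.13559236]
[-0.08395244 -0.00048459  0.20105967]
rot [ 0.   0.1 -0. ]
[12.39 -0.06 -0.91]
[23.39 -0.06 -0.92]
[23.41 -0.07 10.58]
```

View pics/on.png

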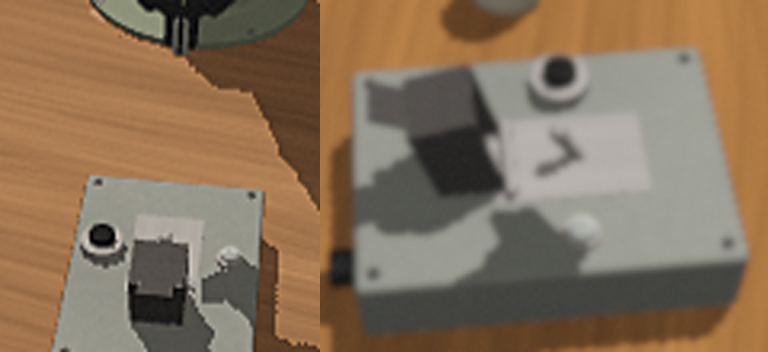

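The toggle's lever now leans to the hinge side: side crop, pivot (580,150), tip about (553,132), with the second arm being its shadow. I'll check against the projected fully-on tip.

```bash
python3 - <<'E'
from m import *; from h import d
import cv2
e=d["side"]
def pr(P):
    q=e["mtx"]@(e["R"]@P+e["t"]);q=q[:2]/q[2];return (q-[258,185])*3.2+[321,1]
for a in(-.45,0.25,.35,.45): print(a,pr(w(-.0245+.036*np.sin(a),.06+.036*np.cos(a))).round(1))
im=cv2.imread("pics/on.png",0);print(im[122:150:2,536:596:3])
E
```

```text
-0.45 [602.8 125.5]
0.25 [563.8 126.2]
0.35 [558.2 127.6]
0.45 [552.9 129.3]
[[172 173 172 172 171 169 169 170 171 172 173 173 174 174 174 174 175 174
  175 175]
 [175 176 175 174 172 169 168 170 172 172 172 174 175 175 175 175 176 176
  176 176]
 [176 176 176 174 169 164 164 168 170 170 170 172 175 176 176 176 176 176
  176 176]
 [177 177 177 174 166 160 159 165 167 166 166 170 175 177 177 177 177 177
  177 177]
 [177 178 177 173 163 152 151 157 159 158 159 166 174 177 177 178 177 178
  178 178]
 [178 179 177 173 161 145 142 148 150 149 152 162 172 177 178 179 178 178
  179 178]
 [179 179 178 173 160 141 130 133 136 135 142 155 169 176 178 178 178 178
  178 178]
 [179 179 179 174 161 141 124 119 119 120 129 146 163 174 177 178 178 178
  178 177]
 [180 179 179 175 164 145 125 111 106 108 120 138 158 171 176 178 177 176
  176 177]
 [179 179 179 176 169 154 133 113  98  96 107 127 150 166 173 176 176 176
  176 177]
 [178 178 178 176 172 163 145 125 104  93  97 116 140 159 170 174 175 176
  176 176]
 [177 177 177 177 175 169 156 137 116  96  92 106 130 151 165 172 174 176
  176 175]
 [177 177 177 177 177 174 167 153 133 108  93  97 117 139 156 167 172 175
  176 175]
 [177 177 177 177 177 176 171 163 146 119  99  94 107 128 148 161 170 175
  176 176]]
```

Consistent with fully on. Next I'll pass over the guard to its rear side and come down behind the tab.

Request:
servo_tool([
  [0,4,0,-1,0,0,0],
  [0,8,0,-1,0,0,0],
  [0,12,0,-1,0,0,0],
  [0,16,0,-1,0,0,0],
  [0,20,0,-1,0,0,0],
  [0,23.5,0,0,0,0,0],
  [0,23.5,0,4,0,0,0],
  [0,23.5,0,8,0,0,0],
  [0,23.5,0,11,0,0,0],
  [0,23.5,0,11,0,0,0],
])

```text
clock: 13.15
position: [0.6801, 0.1605, 0.0859]
tool_rot: [3.141, 0.009, 0.211]
force: [0.2, 0.5, 0.3]
grip_width: -0.0002
finger_force: 0.0
```

```bash
python3 -c "
from m import *
o,p=box();print(p,o['force'],o['tool_rot'],o['qpos'].round(2));shift([w(.114,.091)])"
```

```text
[ 0.14826782 -0.00058696  0.08587997] [0.19745382 0.48651056 0.30378243] [3.14102209 0.00883176 0.21117667] [-0.16  0.77 -0.27  1.45  0.22  0.96 -1.84]
rot [ 0.   0.5 -0. ]
[-3.43 -0.06 -0.48]
```

Request:
servo_tool([
  [0,-1,0,-0.2,0,0,0],
  [0,-2,0,-0.4,0,0,0],
  [0,-2.6,0,-0.4,0,0,0],
  [0,-3,0,-0.4,0,0,0],
  [0,-3.2,0,-0.4,0,0,0],
  [0,-3.2,0,-0.4,0,0,0],
])

```text
clock: 13.75
position: [0.6521, 0.1546, 0.0962]
tool_rot: [3.142, -0.0, 0.21]
force: [-0.4, 0.4, -0.2]
grip_width: -0.0003
finger_force: 0.0
```

Request:
servo_tool([
  [0,-0.2,0,-0.1,0,0,0],
  [0,-0.4,0,-0.3,0,0,0],
  [0,-0.6,0,-0.5,0,0,0],
  [0,-0.6,0,-0.5,0,0,0],
])

```text
clock: 14.15
position: [0.6462, 0.1533, 0.1013]
tool_rot: [-3.142, -0.0, 0.211]
force: [0.5, 0.8, -0.5]
grip_width: -0.0001
finger_force: 0.0
```

The tip is about level with the tab edge, which is too high. I'll back off, lower it, and approach again.

Request:
servo_tool([
  [0,1.0,0,0,0,0,0],
  [0,1.0,0,0.8,0,0,0],
  [0,1.0,0,1.4,0,0,0],
  [0,1.0,0,1.4,0,0,0],
  [0,0.6,0,1.4,0,0,0],
  [0,0.3,0,1.4,0,0,0],
  [0,0,0,1.3,0,0,0],
  [0,-0.2,0,1.1,0,0,0],
  [0,-0.4,0,0.9,0,0,0],
  [0,-0.4,0,0.9,0,0,0],
])

```text
clock: 15.15
position: [0.6423, 0.1525, 0.0924]
tool_rot: [3.142, -0.001, 0.211]
force: [0.5, 0.4, 0.0]
grip_width: -0.0003
finger_force: 0.2
```

```bash
python3 -c "
from m import *
o,p=box();print(p,o['force'],o['tool_rot'])"
```

```text
[ 0.1096467  -0.00051027  0.09244726] [0.50425745 0.37423569 0.00120971] [ 3.14158058e+00 -5.61400495e-04  2.10502039e-01]
```

Light contact. I'll follow the arc forward and up.

Request:
servo_tool([
  [0,-0.6,0,-0.6,0,0,0],
  [0,-1.2,0,-1.1,0,0,0],
  [0,-1.8,0,-1.6,0,0,0],
  [0,-2.4,0,-2.0,0,0,0],
  [0,-3.0,0,-2.4,0,0,0],
  [0,-3.6,0,-2.7,0,0,0],
  [0,-4.2,0,-2.9,0,0,0],
  [0,-4.8,0,-3.1,0,0,0],
  [0,-4.8,0,-3.1,0,0,0],
])

```text
clock: 16.05
position: [0.5948, 0.1423, 0.1232]
tool_rot: [3.142, 0.0, 0.211]
force: [-0.2, -0.1, -0.1]
grip_width: -0.0001
finger_force: 0.1
```

```bash
python3 - <<'E'
from m import *; from h import d
import cv2
o,p=box();print(p,o['force'],o['finger_force'])
e=bot.grab_frame("side")
def pr(P):
    q=e["mtx"]@(e["R"]@P+e["t"]);return (q[:2]/q[2]).round(0)
f=cv2.cvtColor(e["frame"],6)
print("tab open px",pr(w(.103,.135)),"tab at contact px",pr(w(p[0]-.011,.064+.103)))
import cv2
ref=cv2.cvtColor(d["side"]["frame"],6)
x,y=pr(w(.095,.130)).astype(int);print(f[y-3:y+4,x-4:x+6])
E
```

```text
[ 0.06103264 -0.00046533  0.12319601] [-0.24436269 -0.12582509 -0.08064934] 0.05711588863050565
tab open px [272. 216.] tab at contact px [299. 204.]
[[160 160 161 160 160 161 160 160 160 159]
 [159 160 160 159 159 160 160 160 159 159]
 [159 160 160 160 160 159 160 161 160 159]
 [159 160 159 159 159 159 160 160 160 160]
 [160 159 159 159 160 160 160 159 160 160]
 [160 159 159 159 160 160 159 159 159 159]
 [159 161 160 159 159 159 159 158 159 158]]
```

The tab has left its open position. I'll push on past the balance point.

Request:
servo_tool([
  [0,-0.6,0,-0.2,0,0,0],
  [0,-1.2,0,-0.4,0,0,0],
  [0,-1.8,0,-0.5,0,0,0],
  [0,-2.4,0,-0.6,0,0,0],
  [0,-3.0,0,-0.7,0,0,0],
  [0,-3.6,0,-0.7,0,0,0],
  [0,-4.2,0,-0.7,0,0,0],
  [0,-4.8,0,-0.7,0,0,0],
  [0,-5.2,0,-0.7,0,0,0],
  [0,-5.2,0,-0.7,0,0,0],
])

```text
clock: 17.1
position: [0.5441, 0.1315, 0.13]
tool_rot: [3.142, 0.0, 0.211]
force: [1.0, 0.3, 0.0]
grip_width: -0.0003
finger_force: 0.0
```

Request:
servo_tool([
  [0,0.5,0,-2,0,0,0],
  [0,1,0,-5,0,0,0],
  [0,1,0,-9,0,0,0],
  [0,1,0,-13,0,0,0],
  [0,1,0,-15,0,0,0],
  [0,1,0,-15,0,0,0],
  [0,1,0,-15,0,0,0],
])

```text
clock: 17.8
position: [0.5543, 0.1337, 0.2797]
tool_rot: [3.142, -0.0, 0.21]
force: [-0.3, -0.3, -1.2]
grip_width: 0.0002
finger_force: 0.0
```

```bash
python3 - <<'E'
from m import *; from h import d
import cv2
o,p=box();print(p,o['force'])
for n,(r,c) in dict(scene=((165,235),(300,365)),side=((190,275),(262,395))).items():
    f=bot.grab_frame(n)["frame"];cv2.imwrite(f"pics/end_{n}.png",f)
    A=cv2.cvtColor(f,6)[r[0]:r[1],c[0]:c[1]].astype(int);B=cv2.cvtColor(d[n]["frame"],6)[r[0]:r[1],c[0]:c[1]].astype(int)
    m=(abs(A-B)>25);print(n,m.sum(),m.size)
    for a in m[::3,::2]: print("".join(".#"[v] for v in a))
# loose things still there?
for n,(r,c) in dict(brush=((295,360),(350,405)),bowl=((305,365),(232,298)),jar=((150,192),(300,332))).items():
    A=cv2.cvtColor(cv2.imread("pics/end_side.png"),6)[r[0]:r[1],c[0]:c[1]].astype(int);B=cv2.cvtColor(d["side"]["frame"],6)[r[0]:r[1],c[0]:c[1]].astype(int)
    print(n,(abs(A-B)>25).sum(),A.size)
E
```

```text
[ 0.01968063 -0.00047157  0.27969219] [-0.31560631 -0.26398293 -1.20276128]
scene 775 4550Traceback (most recent call last):
  File "<stdin>", line 8, in <module>
  File "<stdin>", line 8, in <genexpr>
TypeError: string indices must be integers, not 'numpy.bool'
```

Now I'll move the arm well clear so the before and after images can be compared without occlusion.

Request:
servo_tool([
  [0,-3,4,-1,0,0,0],
  [0,-5,8,-2,0,0,0],
  [0,-7,12,-2,0,0,0],
  [0,-8,16,-2,0,0,0],
  [0,-9,20,-2,0,0,0],
  [0,-10,24,-2,0,0,0],
  [0,-10,28,-2,0,0,0],
  [0,-10,32,-2,0,0,0],
  [0,-10,32,-2,0,0,0],
])

```text
clock: 18.75
position: [0.5226, -0.2054, 0.298]
tool_rot: [3.141, 0.003, 0.205]
force: [0.4, 1.2, -0.6]
grip_width: -0.0002
finger_force: 0.0
```

```bash
python3 - <<'E'
from m import *; from h import d
import cv2
print(bot.observe()["position"])
F={n:bot.grab_frame(n)["frame"] for n in("scene","side")}
def df(n,r,c): 
    g=lambda f:cv2.cvtColor(f,6)[r[0]:r[1],c[0]:c[1]].astype(int)
    return abs(g(F[n])-g(d[n]["frame"]))>25
for n,r,c in(("scene",(165,235),(300,365)),("side",(190,275),(262,395))):
    m=df(n,r,c);print(n,m.sum(),m.size)
    for a in m[::3,::2]: print("".join(".#"[int(v)] for v in a))
for n,r,c in(("brush",(295,360),(350,405)),("bowl",(305,365),(232,298)),("jar",(150,192),(300,332))): print(n,df("side",r,c).sum())
E
```

```text
[ 0.52262846 -0.20543367  0.29800698]
scene 2611 4550
#############################....
#############################....
###############.....##########...
###############....###########..#
####................###########..
.............########...#######..
.............##################..
............########.##########..
............########.##########.#
........#..#########.############
.........###########...########.#
....#####.##....#......##..####..
..........##...........##...###..
...########............###.####..
.###########...........#######...
############...........######....
##############........#####......
#########################........
#######################..........
#####################............
###################..............
#################................
###############..................
.....########....................
side 5630 11305
.....############..............................................####
..###############..............................................####
#################..............................................####
##########
[... 1082 characters left out ...]
.........###########....................#################..####
...............#########...........############################.###
..................####################..###########################
.....................################....#######################.##
........................#############....#######################.##
...........................########################################
............................#####################################.#
................................####################.#...........##
.................................##.............................###
................................................................##.
brush 1905
bowl 0
jar 38
```

The arm's shadow upsets the comparison. I'll return the arm to roughly its start pose so the lighting matches.

Request:
servo_tool([
  [0,-3,3,0,0,0,0],
  [0,-6,6,0,0,0,0],
  [0,-10,9,0,0,0,0],
  [0,-13,12,0,0,0,0],
  [0,-17,15,0,0,0,0],
  [0,-20,18,2,0,0,0],
  [0,-24,21,4,0,0,0],
  [0,-28,25,7,0,0,-3],
  [0,-31,28,9,0,0,-7],
  [0,-34.5,30.5,10.5,0,0,-11],
])

```text
clock: 19.85
position: [0.2561, -0.5631, 0.1967]
tool_rot: [-3.14, -0.001, 0.408]
force: [0.4, -0.7, 1.5]
grip_width: -0.0001
finger_force: 0.0
```

Request:
servo_tool([
  [8.5,0,0,0,0,0,0],
  [8.5,0,0,0,0,0,0],
  [8.5,0,0,0,0,0,0],
  [8.5,0,0,0,0,0,0],
  [8.5,0,0,0,0,0,0],
  [8.5,0,0,0,0,0,0],
])

```text
clock: 20.45
position: [0.2565, -0.563, 0.1988]
tool_rot: [3.141, -0.0, 0.403]
force: [-0.2, -0.1, 1.2]
grip_width: 0.0845
finger_force: 0.0
```

```bash
cat > cmp.py <<'E'
from m import *; from h import d
import cv2
o=bot.observe();print(o["position"],o["tool_rot"],o["qpos"].round(2))
F={n:bot.grab_frame(n)["frame"] for n in("scene","side")}
def df(n,r,c): 
    g=lambda f:cv2.cvtColor(f,6)[r[0]:r[1],c[0]:c[1]].astype(int)
    return abs(g(F[n])-g(d[n]["frame"]))>25
for n,r,c in(("scene",(165,235),(300,365)),("side",(190,275),(262,395))):
    m=df(n,r,c);print(n,m.sum(),m.size)
    if m.sum()>20:
        for a in m[::3,::2]: print("".join(".#"[int(v)] for v in a))
for n,r,c in(("brush",(295,360),(350,405)),("bowl",(305,365),(232,298)),("jar",(150,192),(300,332))): print(n,df("side",r,c).sum())
E
python3 cmp.py
```

```text
[ 0.25646205 -0.56296307  0.19884971] [ 3.14113689e+00 -1.26513922e-04  4.03462324e-01] [ 1.07  0.5  -0.03  1.61  0.02  1.02 -0.13]
scene 24 4550
.................................
.................................
.................................
................................#
.................................
###..............................
.................................
.................................
................................#
...............................##
.................................
................#................
.................................
.................................
.................................
.................................
.................................
.................................
.................................
.................................
.................................
.................................
.................................
.................................
side 122 11305
.............................................................##....
.......................................................
[... 1169 characters left out ...]
...................................................................
...................................................................
...................................................................
...................................................................
...................................................................
...................................................................
...................................................................
...................................................................
...................................................................
...................................................................
brush 0
bowl 0
jar 0
```

The guard region matches the initial shut image, and the brush, bowl, jar and stop button are unchanged. Handing in.

```bash
python3 -c "
from workcell import bot
print(bot.job_done())"
```

```text
the job is handed in; nothing more can be done
None
```

The job is handed in after about 20 s: the guard was flipped open, the toggle pushed to its end stop on the hinge side, and the guard tipped shut again, with the stop button not pressed and the brush, bowl and jar unmoved in the final images. I checked the toggle before closing, since the shut guard hides it; forces peaked at about 27 N when the tab jammed briefly on the first push, and about 23 N downward during the toggle push.

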